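Push the battery pack home in the vacant corner of the camera case

TASK

Push the loose yellow battery pack along the floor of the open black case half into the vacant corner, the one with the pale patch of old adhesive, until it sits square and snug against both walls of that corner and covers the patch. Only push it with the fingers: do not lift it or tip it up. Leave the spare cell, the flash trigger and the screwdriver where they are, and finish with the hand clear of everything.

Things in the scene. Friction and masses are not known exactly. Their poses are not given: they have to be found in the camera images.
- case: open shallow half of a black equipment case, fixed. Floor 6 mm above the bench; walls 10 mm thick, tops 46 mm above the bench. Origin: centre of its underside, on the bench. x points away from the robot (within 0.22 rad), y left, z up. Inner wall faces: near x = -0.160 m, far x = +0.160, sides y = -0.190 and +0.190.
- pack: the loose pack to push, about 0.35 kg: black bracket with three yellow cells (grey-green strips on top), a flat block 92 mm (its x) by 112 mm (its y) by 36 mm high, upright faces. It lies on the case floor near the middle, its x axis within 0.35 rad of the case's x. Origin: centre of its underside. It slides with friction.
- patch: pale patch of old adhesive, a flat marking 92 mm (x) by 112 mm (y) on the case floor with nothing to catch on, in one near corner of the case (left or right), edges against the near wall and that side wall, axes parallel to the case's. Origin: its centre, at floor level, where the pack's origin is when the pack is home.
- fitted_pack: an identical yellow and black pack (92 by 112 by 36 mm) already screwed fast in the other near corner; it does not move. Origin: centre of its underside; axes parallel to the case's.
- spare_cell: a bystander: loose yellow cell adapter, 32 mm diameter and 52 mm high with its steel tip, standing upright on the case floor in one of the two far corners (left or right). Origin: centre of its underside.
- trigger: a bystander: loose black radio flash trigger, block 36 mm (x) by 56 mm (y) by 38 mm high plus a steel foot of 5 mm on top, standing on the case floor in the other far corner. Origin: centre of its underside.
- screwdriver: a bystander: screwdriver with a red handle, 180 mm long, lying on the bench to the right of the case. Origin: near its middle, underside; its x axis points along it to the tip.
Not all that is in view belongs to the job. Leave any blue or pink look-alike of the pack alone.

How it is judged:
At the end, for the whole second after the job is handed in: the pack lies flat and at rest on the case floor in the patch's corner, no more than 4 mm from its home position along either wall direction and square within 0.05 rad (3 degrees); the spare cell, trigger and screwdriver are within 15 mm of where they stood, the cell upright (x of pack in the frame of patch between -0.004 and 0.004 m and y of pack in the frame of patch between -0.004 and 0.004 m and angle between the x axis of pack and the x axis of case, either way round below 0.05 rad and angle between pack's own z axis and vertical below 0.04 rad and z of pack in the frame of patch below 0.003 m and linear speed of pack below 0.01 m/s and angular speed of pack below 0.05 rad/s and distance of each of spare_cell, trigger, screwdriver from where it was at the start of the episode below 0.015 m and angle between spare_cell's own z axis and vertical below 0.2 rad); the robot touches nothing.
It fails at once if the pack is lifted off the case floor (its origin more than 10 mm above it) (z of pack in the frame of patch above 0.01 m).
It fails at once if the pack is tipped up by more than 0.2 rad (angle between pack's own z axis and vertical above 0.2 rad).
It fails at once if the spare cell, the trigger or the screwdriver is moved by more than 15 mm (distance of any of spare_cell, trigger, screwdriver from where it was at the start of the episode above 0.015 m).
It fails at once if the spare cell is knocked over (angle between spare_cell's own z axis and vertical above 0.3 rad).
It also fails if it takes over 64 s, if anything falls off the work surface, if the arm or the gripper's body presses on something with over 40 N, if the wrist force passes 120 N, or if a joint passes its speed limit or range.

ROBOT

A 6-joint arm with a two-finger parallel gripper is mounted at the origin on the work surface. World frame = base frame: x ahead of the robot, y to its left, z up, the work surface at z = 0. Lengths are in m, angles in rad, forces in N, time in s.
With the tool pointing down it reaches from about 0.4 to 0.825 m from the base axis. Payload 7 kg.
Tool frame: the origin (TCP) lies midway between the tips of the shut fingers; the grasp point (between the pads) lies 19 mm behind it; z points along the fingers, y is the line along which they close (so a half turn about z gives the same grasp; the last joint's range is limited). The gripper opens to 88 mm and grips with 3 to 60 N. Pads are 19 mm wide; open, the fingers measure 130 mm over their backs; the gripper's body (78 mm by 193 mm) begins 47 mm behind the grasp point.
Start: joints at [1.615, 0.359, 0.012, 0, -1.224, -0.288], TCP at [0.163, 0.655, 0.227] pointing down, gripper open.
Joint ranges: [-3.07, 3.07], [-1.43, 2.12], [-1.02, 1.25], [-3.03, 1.67], [-3.05, -0], [-3.03, 3.03]. Speed limits (rad/s): [2.39, 2.39, 3.01, 3.14, 3.14, 3.14].

INTERFACE

Orientations are given as [roll, pitch, yaw] about the fixed x, y, z axes, in that order (R = Rz(yaw) Ry(pitch) Rx(roll)).
In Python, from station import arm, grab_frame, camera_params, spot_in gives the robot as it stands.
- The arm moves only by the shell command python3 -m jog 'ROWS' [FORCE]. ROWS is JSON, a list that holds one entry, the list of rows, each a list of 7 numbers: the shift along the tool's x, y, z in mm, then the turn, a rotation vector about the tool's x, y, z in rad, then the finger opening in mm, from 0 to 87.6. In form: [[[x, y, z, wx, wy, wz, fingers], ...]]. A call has 1 to 20 rows; each row is the pose to reach, as a shift and turn from the pose commanded when the call began, along the tool's axes at that moment; what a row does not reach only later rows make up. A row lasts 1/8 s, in which the tool goes at most 62.5 mm and 10.7 degrees, less where a joint would pass 70% of its speed; a pose out of reach is approached as far as the arm can. A call with a gripper value outside its range is refused whole. The fingers move at their own pace and stop on an object; FORCE is the grip in N (left out, the last holds). Time passes only in rows, so rows that repeat a pose let the fingers close. It gives the time, the measured TCP pose, the force, the opening and the grip force at its end, in the units of the state.
- arm.get_state(): the state, without advancing time (a new reading comes with each control period).
- grab_frame(name): name is "scene" or "top" or "wrist"; returns (picture, depth): 400x640x3 uint8, blue, green, red; 400x640 float32, m along the optical axis (not along the pixel's ray), 0 where there is no reading.
- camera_params(name): a dict with "mtx" (3x3 intrinsics, pixels), "R" (3x3) and "t" (3): a world point X has camera coordinates R X + t. Camera axes: x right, y down, z forward; pixel columns grow to the right and rows downward; lengths in m; the calibration is good to about 2 mm. A picture is of the moment at which its call begins: read the wrist's pose just before it. camera_params takes no time and is no camera call; for the wrist camera it gives the pose at the moment of the call.
- arm.job_done(): hands the job in; it is judged then, once.
Trained networks look in the newest picture that a camera, given by its name, has taken for a name from the list of things; names that differ only in an ending like _2 or _b are one class to them, and where a whole thing is asked for, a point or a joint stands for the part that bears it (a point fixed in the world has none). Each returns a list of dicts, best first, with "confidence" (0 to 1); they miss things now and then, are a little off and sometimes report something else, mostly with a low value. They report only what shows in the picture. A call takes as long as a camera call. They do not tell look-alikes from the thing itself.
- spot_in(query, camera): "uv" ([column, row] in pixels, amid what is visible of it).
The state is a dict: "t": time; "q": joint angles; "qd": joint speeds; "joint_efforts": joint torques, N m; "eef_pos": TCP position; "ee_rot": TCP orientation; "force": force on the tool from outside, world axes, zero at the start; "moment": the same for the moment, N m; "width": finger opening in m; "gripper_force": force on a finger pad.
Only numpy, scipy, OpenCV 4.12 (cv2) and the standard library are available. Lean on these libraries where they do the work, as an engineer would, in place of code of your own. Each camera call takes 0.05 s, during which the arm holds its last target. There are 200 camera calls.

## Working session

There is one attempt and no reset: what is moved stays moved. The work goes in short steps, Python scripts to look and compute and a shell command to move; the robot and the scene stay as the last step left them, time stands still between calls to the robot, and variables do not carry over. Pictures are saved under pics/ and viewed, at most 10 in all, crops included, and the job is handed in when it is done.

```bash
mkdir -p pics; python3 - <<'E'
from station import *
import cv2
s=arm.get_state();print(s['t'],s['eef_pos'],s['ee_rot'],s['width'])
for c in('top','scene'):
    im,d=grab_frame(c);cv2.imwrite(f'pics/{c}0.png',im)
    for n in('pack','patch','fitted_pack','spare_cell','trigger','case') if c=='top' else ():
        print(c,n,[(list(map(int,r['uv'])),round(r['confidence'],2)) for r in spot_in(n,c)][:4])
E
```

```text
0.0 [0.16285943 0.65457095 0.22561134] [ 3.13993387e+00 -1.65162814e-04 -2.43903793e-01] 0.08755204392730676
top pack [([299, 201], 0.95), ([182, 232], 0.85), ([172, 166], 0.73), ([443, 285], 0.73)]
top patch [([265, 251], 0.72)]
top fitted_pack [([361, 229], 0.88)]
top spare_cell []
top trigger [([352, 147], 0.85)]
top case [([315, 189], 0.82)]
```

View pics/top0.png

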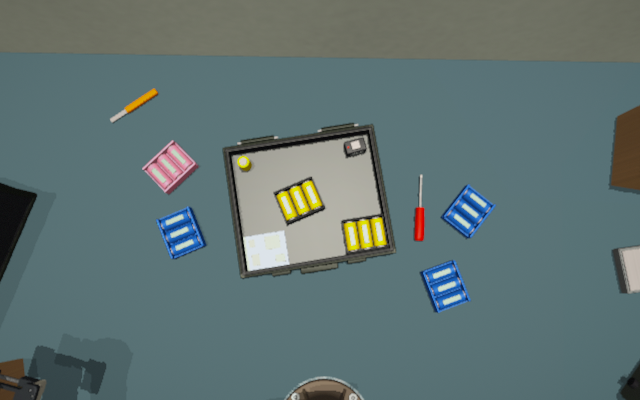

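The top view shows a dark case. Candidates for the pack:
- The loose yellow pack is at (299,201), mid-case. It is yellow and not in a corner, so it fits the description.
- The fitted yellow pack is at (364,234), in the near right corner.
- The blue ones at (182,232), (468,211) and (445,286), and the pink one at (170,167), are look-alikes outside the case.

The patch is at (265,251), near left. The cell is at (244,162), the trigger at (354,147) and the screwdriver at (420,208).

```bash
cat > h.py <<'E'
from station import *
import numpy as np, cv2
def world(d,P):
    v,u=np.mgrid[:400,:640]; K=P['mtx']
    X=np.stack([(u-K[0,2])/K[0,0]*d,(v-K[1,2])/K[1,1]*d,d],-1)
    return (X-P['t'])@P['R']      # R^T (X-t)
def rect(p):
    (c,s,a)=cv2.minAreaRect((p*1000).astype(np.float32))
    a=(a+45)%90-45
    return np.round(c,1),np.round(s,1),round(float(np.radians(a)),3)
def big(m):
    n,l,st,_=cv2.connectedComponentsWithStats(m.astype(np.uint8)); return l==1+np.argmax(st[1:,4])
E
python3 - <<'E'
from h import *
im,d=grab_frame('top');W=world(d,camera_params('top'))
hsv=cv2.cvtColor(im,cv2.COLOR_BGR2HSV);z=W[...,2]
x0=slice(115,285),slice(215,400)
roi=np.zeros(z.shape,bool);roi[x0]=1
wall=roi&(z>.038)&(z<.054)&(hsv[...,2]<90)
m=big(roi&(z>.035)&(z<.055)&(hsv[...,2]<90)); print('walltop',rect(W[m][:,:2]))
r2=np.zeros(z.shape,bool);r2[165:235,262:338]=1
m=r2&(z>.028); print('pack',rect(W[big(m)][:,:2]), np.median(z[m]))
r3=np.zeros(z.shape,bool);r3[205:255,335:390]=1
r4=np.zeros(z.shape,bool);r4[225:275,236:295]=1
m=big(r4&(hsv[...,2]>175)&(hsv[...,1]<60)); print('patch',rect(W[m][:,:2]),np.median(z[m]))
m=big(roi&(z<.02)); print('floorz',np.median(z[m]), 'floor rect',rect(W[m][:,:2]))
for n,(u,v) in dict(fit=(364,234),cell=(244,162),trig=(354,147)).items(): print(n,W[v,u].round(3))
cv2.imwrite('pics/crop.png',cv2.resize(im[x0],None,fx=4,fy=3.5,interpolation=cv2.INTER_CUBIC)[:600,:800])
E
```

```text
walltop (array([586.4,  49.1]), array([373.5, 412.3]), 0.174)
pack (array([525.8,  48. ]), array([216. , 111.6]), 0.426) 0.038857298441104596
patch (array([463.6, 118.7]), array([110.4, 201.1]), 0.15) 0.006214535615846322
floorz 0.005986302996340527 floor rect (array([584.2,  49.3]), array([321.3, 381.6]), 0.175)
fit [ 0.494 -0.101  0.043]
cell [0.679 0.218 0.057]
trig [ 0.726 -0.073  0.049]
```

View pics/crop.png

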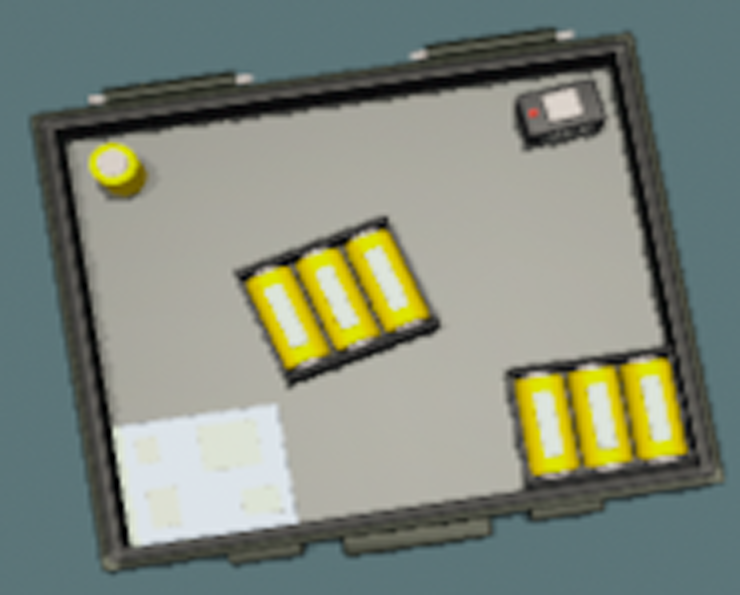

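The crop confirms it. The loose yellow pack is mid-case, turned about 0.25 rad from the case, and its target is the white patch in the near left corner. The fitted pack sits in the near right corner with clear floor between the two.

```bash
cat >> h.py <<'E'
C=np.array([.5842,.0493]); YAW=.175
Rc=np.array([[np.cos(YAW),-np.sin(YAW)],[np.sin(YAW),np.cos(YAW)]])
def incase(xy): return (np.asarray(xy)-C)@Rc
def outcase(p): return C+Rc@np.asarray(p)
def pack_in_case(cam='top'):
    im,d=grab_frame(cam);W=world(d,camera_params(cam))
    p=incase(W[...,:2]);m=(W[...,2]>.028)&(W[...,2]<.05)&(abs(p[...,0])<.152)&(p[...,1]>-.075)&(p[...,1]<.182)&~((p[...,0]>.09)&(p[...,1]>.1))
    return rect(p[big(m&(d>0))]),im
E
python3 - <<'E'
from h import *
print(pack_in_case()[0]); print('home',outcase([-.114,.134]),arm.get_state()['ee_rot'],incase([[.679,.218],[.726,-.073],[.494,-.101]]))
E
```

```text
(array([ 1.9, 24.3]), array([ 92.2, 111.8]), 0.252)
home [0.44861068 0.16140503] [ 3.14155418e+00 -2.52987352e-05 -2.43780279e-01] [[ 0.12272412  0.14961792]
 [ 0.1183408  -0.14512059]
 [-0.11499079 -0.13229984]]
```

```bash
cat >> h.py <<'E'
from scipy.spatial.transform import Rotation as Ro
def shift(cx,cy,z,yaw):   # case mm, world z mm, yaw relative to case -> row in mm, rad
    s=arm.get_state();R=Ro.from_euler('xyz',s['ee_rot'])
    t=np.r_[outcase([cx/1e3,cy/1e3]),z/1e3]
    dr=(R.inv()*Ro.from_euler('xyz',[np.pi,0,YAW+yaw])).as_rotvec()
    return (R.inv().apply(t-s['eef_pos'])*1e3).round(1),dr.round(3)
def where():
    s=arm.get_state();return s['t'],(incase(s['eef_pos'][:2])*1e3).round(1),round(s['eef_pos'][2]*1e3,1),(s['ee_rot']).round(3),np.round(s['force'],1)
E
python3 - <<'E'
from h import *
print(shift(0,-77,226,-np.pi/2), arm.get_state()['force'])
E
```

```text
(array([586.3, 556.5,   0.6]), array([ 0.   , -0.   ,  1.152])) [-1.43262927  0.42166905  0.28944111]
```

```bash
python3 -m jog '[[[40,40,0,0,0,0.1,40],[80,76,0,0,0,0.2,40],[120,114,0,0,0,0.3,40],[160,152,0,0,0,0.4,40],[200,190,0,0,0,0.5,40],[240,228,0,0,0,0.6,40],[280,266,0,0,0,0.7,40],[320,304,0,0,0,0.8,40],[360,342,0,0,0,0.9,40],[400,380,0,0,0,1.0,40],[440,418,0,0,0,1.08,40],[480,456,0,0,0,1.152,40],[520,494,0,0,0,1.152,40],[560,532,0,0,0,1.152,40],[586.3,556.5,0,0,0,1.152,40],[586.3,556.5,0,0,0,1.152,40],[586.3,556.5,0,0,0,1.152,40],[586.3,556.5,0,0,0,1.152,40]]]'; python3 - <<'E'
from h import *
print(where(),arm.get_state()['q'].round(2),shift(0,-77,16,-np.pi/2),shift(0,60,16,-np.pi/2))
E
```

```text
t: 2.75
eef_pos: [0.5973, -0.0258, 0.2268]
ee_rot: [-3.141, 0.0, -1.395]
force: [0.3, 0.1, -0.8]
width: 0.0397
gripper_force: 0.0
(2.75, array([ -0.2, -76.2]), np.float64(226.8), array([-3.141,  0.   , -1.395]), array([ 0.3,  0.1, -0.8])) [ 0.28  0.23 -0.16 -0.   -1.17 -0.11] (array([ 8.000e-01, -1.000e-01,  2.108e+02]), array([-0.   ,  0.   ,  0.001])) (array([-136.2,   -0.3,  210.8]), array([-0.   ,  0.   ,  0.001]))
```

```bash
python3 -m jog '[[[0,0,40,0,0,0,40],[0,0,80,0,0,0,40],[0,0,120,0,0,0,40],[0,0,160,0,0,0,40],[0,0,185,0,0,0,40],[0,0,200,0,0,0,40],[0,0,209,0,0,0,40],[0,0,209,0,0,0,40]]]'; python3 -m jog '[[[-8,0,0,0,0,0,40],[-14,0,0,0,0,0,40],[-20,0,0,0,0,0,40],[-25,0,0,0,0,0,40],[-30,0,0,0,0,0,40],[-35,0,0,0,0,0,40],[-40,0,0,0,0,0,40],[-45,0,0,0,0,0,40],[-50,0,0,0,0,0,40],[-55,0,0,0,0,0,40],[-60,0,0,0,0,0,40],[-65,0,0,0,0,0,40],[-70,0,0,0,0,0,40],[-70,0,0,0,0,0,40]]]'; python3 - <<'E'
from h import *
print(where()); r,im=pack_in_case(); print(r);cv2.imwrite('pics/push1.png',cv2.resize(im[110:290,200:410],None,fx=3,fy=3))
E
```

```text
t: 3.75
eef_pos: [0.5977, -0.0263, 0.0177]
ee_rot: [-3.141, -0.0, -1.395]
force: [0.5, -0.6, -0.1]
width: 0.0403
gripper_force: 0.0
t: 5.5
eef_pos: [0.5857, 0.0432, 0.0175]
ee_rot: [-3.141, 0.001, -1.395]
force: [-0.1, -0.4, 0.1]
width: 0.0402
gripper_force: 0.0
(5.5, array([ 0.4, -6.3]), np.float64(17.5), array([-3.141e+00,  1.000e-03, -1.395e+00]), array([-0.1, -0.4,  0.1]))
(array([-21. ,  74.2]), array([16.9, 77.3]), 0.015)
```

View pics/push1.png

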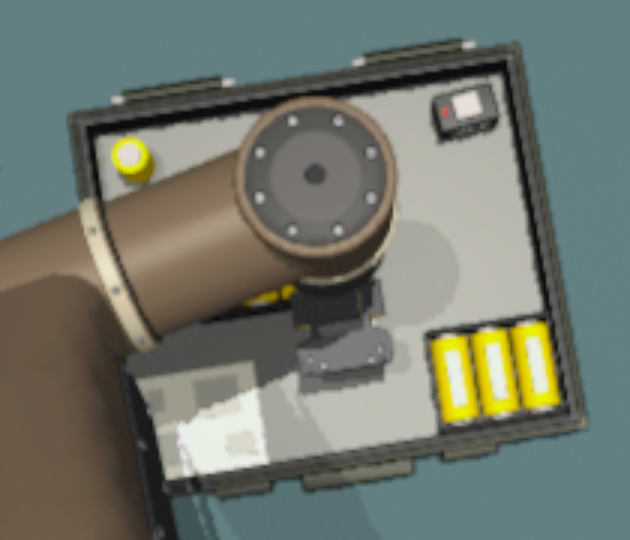

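The arm hides most of the pack from above. Its near edge at about (270,297) looks parallel to the case now, so I push on toward the left wall.

```bash
python3 -m jog '[[[-5,0,0,0,0,0,40],[-10,0,0,0,0,0,40],[-15,0,0,0,0,0,40],[-20,0,0,0,0,0,40],[-25,0,0,0,0,0,40],[-30,0,0,0,0,0,40],[-35,0,0,0,0,0,40],[-40,0,0,0,0,0,40],[-45,0,0,0,0,0,40],[-50,0,0,0,0,0,40],[-55,0,0,0,0,0,40],[-60,0,0,0,0,0,40],[-64,0,0,0,0,0,40],[-67,0,0,0,0,0,40],[-69,0,0,0,0,0,40],[-69,0,0,0,0,0,40]]]'; python3 -m jog '[[[-1,0,0,0,0,0,40],[-2,0,0,0,0,0,40],[-3,0,0,0,0,0,40],[-3,0,0,0,0,0,40]]]';  python3 - <<'E'
from h import *
print(where())
E
```

```text
t: 7.55
eef_pos: [0.5735, 0.1106, 0.0176]
ee_rot: [-3.141, 0.0, -1.396]
force: [0.5, 1.1, 0.1]
width: 0.0399
gripper_force: 0.0
t: 8.05
eef_pos: [0.5729, 0.1133, 0.0176]
ee_rot: [-3.142, -0.0, -1.396]
force: [0.2, -1.4, 1.3]
width: 0.04
gripper_force: 1.0
(8.05, array([-0. , 64.9]), np.float64(17.6), array([-3.142, -0.   , -1.396]), array([ 0.2, -1.4,  1.3]))
```

```bash
python3 -m jog '[[[-1,0,0,0,0,0,40],[-2,0,0,0,0,0,40],[-3,0,0,0,0,0,40],[-3,0,0,0,0,0,40]]]';python3 -m jog '[[[-1,0,0,0,0,0,40],[-2,0,0,0,0,0,40],[-2,0,0,0,0,0,40]]]';  python3 - <<'E'
from h import *
print(where())
E
```

```text
t: 8.55
eef_pos: [0.5726, 0.1148, 0.0177]
ee_rot: [3.141, -0.002, -1.396]
force: [3.9, -10.6, 1.3]
width: 0.0397
gripper_force: 5.6
t: 8.93
eef_pos: [0.5725, 0.1149, 0.0177]
ee_rot: [3.14, -0.003, -1.397]
force: [7.4, -21.0, 1.0]
width: 0.0403
gripper_force: 10.9
(8.925, array([-0.1, 66.7]), np.float64(17.7), array([ 3.140e+00, -3.000e-03, -1.397e+00]), array([  7.4, -21. ,   1. ]))
```

```bash
python3 -m jog '[[[10,0,0,0,0,0,40],[25,0,0,0,0,0,40],[45,0,0,0,0,0,40],[45,0,-50,0,0,0,40],[45,0,-100,0,0,0,40],[45,-55,-130,0,0,-0.17,40],[45,-100,-130,0,0,-0.34,40],[45,-130,-130,0,0,-0.51,60],[45,-130,-130,0,0,-0.68,60],[45,-130,-130,0,0,-0.85,60],[45,-130,-130,0,0,-1.02,60],[45,-130,-130,0,0,-1.19,60],[45,-130,-130,0,0,-1.36,60],[45,-130,-130,0,0,-1.53,60],[45,-130,-130,0,0,-1.571,60],[45,-130,-130,0,0,-1.571,60]]]'; python3 - <<'E'
from h import *
print(where()); r,im=pack_in_case(); print(r);cv2.imwrite('pics/p2.png',cv2.resize(im[110:290,200:410],None,fx=3,fy=3))
E
```

```text
t: 10.92
eef_pos: [0.7078, 0.0957, 0.1473]
ee_rot: [-3.141, 0.0, 0.174]
force: [0.1, -0.2, 0.3]
width: 0.0606
gripper_force: 0.0
(10.925, array([129.8,  24.2]), np.float64(147.3), array([-3.141,  0.   ,  0.174]), array([ 0.1, -0.2,  0.3]))
(array([ 16.2, 129.8]), array([ 92.2, 104.2]), 0.0)
```

View pics/p2.png

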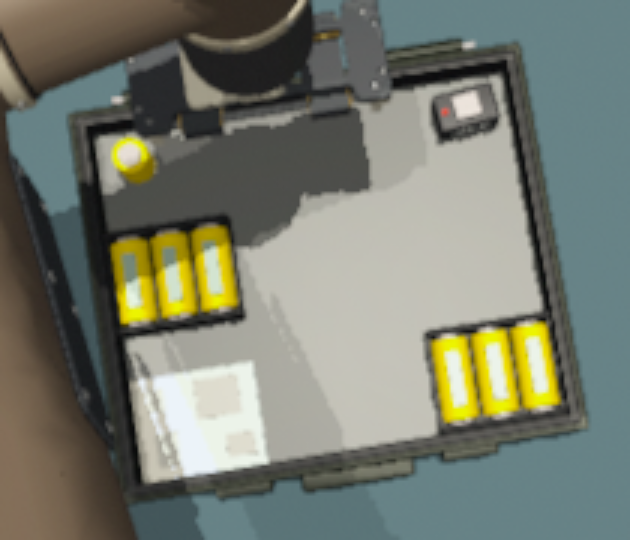

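The pack now sits square against the left wall, centred at case x=16 (pixel about (178,275)). Next I come down behind its far face, keeping clear of the cell at (132,158).

```bash
python3 -m jog '[[[-49,0,0,0,0,0,50],[-49,-40,0,0,0,0,50],[-49,-80,0,0,0,0,50],[-49,-108,0,0,0,0,50],[-49,-108,0,0,0,0,50],[-49,-108,0,0,0,0,50]]]'; python3 - <<'E'
from h import *
print(where(),shift(81,132,18,0),arm.get_state()['q'].round(2))
E
```

```text
t: 11.72
eef_pos: [0.6407, 0.1939, 0.1475]
ee_rot: [3.141, 0.0, 0.175]
force: [-0.4, -0.2, -0.5]
width: 0.05
gripper_force: 0.0
(11.725, array([ 80.8, 132.6]), np.float64(147.5), array([3.141, 0.   , 0.175]), array([-0.4, -0.2, -0.5])) (array([  0.2,   0.5, 129.5]), array([ 0.,  0., -0.])) [ 0.58  0.4  -0.11 -0.   -1.06  1.16]
```

```bash
python3 -m jog '[[[0,0,40,0,0,0,50],[0,0,80,0,0,0,50],[0,0,105,0,0,0,50],[0,0,122,0,0,0,50],[0,0,129.5,0,0,0,50],[0,0,129.5,0,0,0,50]]]'; python3 -m jog '[[[-6,0,0,0,0,0,50],[-12,0,0,0,0,0,50],[-18,0,0,0,0,0,50],[-24,0,0,0,0,0,50],[-30,0,0,0,0,0,50],[-36,0,0,0,0,0,50],[-42,0,0,0,0,0,50],[-48,0,0,0,0,0,50],[-54,0,0,0,0,0,50],[-60,0,0,0,0,0,50],[-66,0,0,0,0,0,50],[-72,0,0,0,0,0,50],[-78,0,0,0,0,0,50],[-84,0,0,0,0,0,50],[-90,0,0,0,0,0,50],[-90,0,0,0,0,0,50]]]'; python3 - <<'E'
from h import *
print(where())
E
```

```text
t: 12.48
eef_pos: [0.641, 0.1941, 0.0182]
ee_rot: [3.142, -0.0, 0.175]
force: [0.3, 0.1, 1.0]
width: 0.0497
gripper_force: 0.0
t: 14.48
eef_pos: [0.5522, 0.1789, 0.0187]
ee_rot: [-3.141, -0.001, 0.176]
force: [2.9, 0.5, 2.3]
width: 0.0498
gripper_force: 1.4
(14.475, array([ -9. , 133.2]), np.float64(18.7), array([-3.141e+00, -1.000e-03,  1.760e-01]), array([2.9, 0.5, 2.3]))
```

```bash
python3 -m jog '[[[-6,0,0,0,0,0,50],[-12,0,0,0,0,0,50],[-18,0,0,0,0,0,50],[-24,0,0,0,0,0,50],[-30,0,0,0,0,0,50],[-35,0,0,0,0,0,50],[-39,0,0,0,0,0,50],[-42,0,0,0,0,0,50],[-44,0,0,0,0,0,50],[-45,0,0,0,0,0,50],[-45,0,0,0,0,0,50]]]'; python3 -m jog '[[[-1,0,0,0,0,0,50],[-2,0,0,0,0,0,50],[-3,0,0,0,0,0,50],[-3,0,0,0,0,0,50]]]';  python3 - <<'E'
from h import *
print(where())
E
```

```text
t: 15.85
eef_pos: [0.5077, 0.1708, 0.018]
ee_rot: [3.142, 0.0, 0.175]
force: [3.5, 1.2, 2.3]
width: 0.0499
gripper_force: 1.6
t: 16.35
eef_pos: [0.505, 0.1702, 0.018]
ee_rot: [3.142, -0.0, 0.175]
force: [4.6, -0.1, 0.7]
width: 0.05
gripper_force: 2.6
(16.35, array([-57. , 132.8]), np.float64(18.0), array([ 3.142, -0.   ,  0.175]), array([ 4.6, -0.1,  0.7]))
```

```bash
python3 -m jog '[[[-1,0,0,0,0,0,50],[-2,0,0,0,0,0,50],[-3,0,0,0,0,0,50],[-3,0,0,0,0,0,50]]]';  python3 - <<'E'
from h import *
print(where())
E
```

```text
t: 16.85
eef_pos: [0.505, 0.1704, 0.0188]
ee_rot: [-3.141, -0.005, 0.176]
force: [16.0, -3.4, -3.2]
width: 0.0497
gripper_force: 7.6
(16.85, array([-56.9, 133.1]), np.float64(18.8), array([-3.141, -0.005,  0.176]), array([16. , -3.4, -3.2]))
```

The wall contact is firm. I back off, lift and move to the right for a clear view, turning the hand ready for a y touch-up.

```bash
python3 -m jog '[[[8,0,0,0,0,0,50],[22,0,0,0,0,0,50],[40,0,0,0,0,0,50],[40,0,-50,0,0,0,50],[40,0,-100,0,0,0,50],[40,60,-130,0,0,0.17,40],[40,120,-130,0,0,0.34,40],[40,180,-130,0,0,0.51,40],[40,230,-130,0,0,0.68,40],[40,230,-130,0,0,0.85,40],[40,230,-130,0,0,1.02,40],[40,230,-130,0,0,1.19,40],[40,230,-130,0,0,1.36,40],[40,230,-130,0,0,1.53,40],[40,230,-130,0,0,1.571,40],[40,230,-130,0,0,1.571,40]]]'; python3 - <<'E'
from h import *
print(where())
im,d=grab_frame('top');W=world(d,camera_params('top'))
hsv=cv2.cvtColor(im,cv2.COLOR_BGR2HSV);p=incase(W[...,:2])
m=(W[...,2]>.036)&(W[...,2]<.0435)&(abs(p[...,0]+.11)<.065)&(abs(p[...,1]-.13)<.08)
print(rect(p[big(m)])); Y=(hsv[...,1]>150)&(abs(hsv[...,0].astype(int)-28)<8)&(W[...,2]>.025)
a=big(Y&(p[...,1]>.07)&(p[...,0]<-.05)); b=big(Y&(p[...,1]<-.07)&(p[...,0]<-.05))
for k in(a,b): print('yellow',rect(p[k]))
cv2.imwrite('pics/p3.png',cv2.resize(im[110:290,200:410],None,fx=3,fy=3))
E
```

```text
t: 18.85
eef_pos: [0.581, -0.0498, 0.1474]
ee_rot: [3.14, 0.0, -1.396]
force: [-0.2, -0.1, -0.1]
width: 0.0402
gripper_force: 0.0
(18.85, array([-20.4, -97.1]), np.float64(147.4), array([ 3.14 ,  0.   , -1.396]), array([-0.2, -0.1, -0.1]))
(array([-169.9,   78.4]), array([ 5.4, 10.3]), -0.144)
yellow (array([-113.7,   81.5]), array([69.7,  6.8]), 0.016)
yellow (array([-114.1, -145. ]), array([87.4, 73. ]), -0.009)
```

View pics/p3.png

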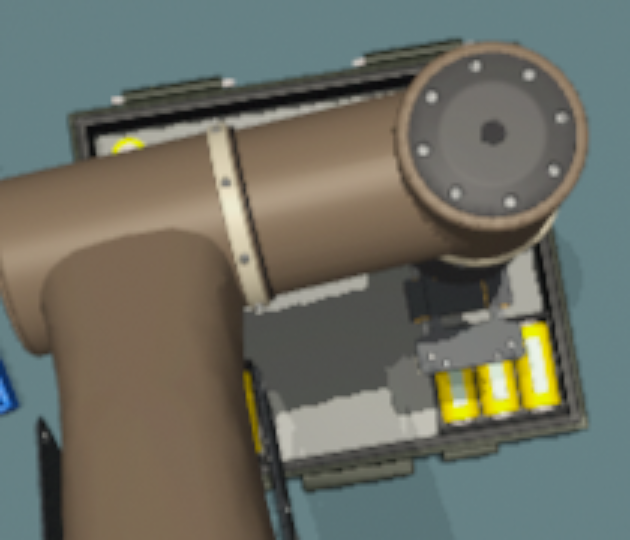

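The arm covers the corner in this view (only a yellow sliver shows at about (251,408)). I do the y touch-up from the open side, then look from elsewhere.

```bash
python3 -m jog '[[[-50,30,0,0,0,0,30],[-100,60,0,0,0,0,30],[-132,88,0,0,0,0,30],[-132,88,0,0,0,0,30],[-132,88,40,0,0,0,30],[-132,88,80,0,0,0,30],[-132,88,110,0,0,0,30],[-132,88,125,0,0,0,30],[-132,88,129,0,0,0,30],[-132,88,129,0,0,0,30]]]'; python3 -m jog '[[[-5,0,0,0,0,0,30],[-10,0,0,0,0,0,30],[-15,0,0,0,0,0,30],[-19,0,0,0,0,0,30],[-22,0,0,0,0,0,30],[-25,0,0,0,0,0,30],[-27,0,0,0,0,0,30],[-29,0,0,0,0,0,30],[-29,0,0,0,0,0,30]]]'; python3 - <<'E'
from h import *
print(where())
E
```

```text
t: 20.15
eef_pos: [0.4722, 0.0647, 0.0191]
ee_rot: [3.141, -0.0, -1.396]
force: [-0.8, 0.4, -0.1]
width: 0.0299
gripper_force: 0.0
t: 21.28
eef_pos: [0.4667, 0.0935, 0.019]
ee_rot: [3.142, -0.0, -1.396]
force: [-0.8, -1.0, -0.1]
width: 0.0301
gripper_force: 0.0
(21.275, array([-108.,   64.]), np.float64(19.0), array([ 3.142, -0.   , -1.396]), array([-0.8, -1. , -0.1]))
```

```bash
python3 -m jog '[[[-1,0,0,0,0,0,30],[-2,0,0,0,0,0,30],[-3,0,0,0,0,0,30],[-4,0,0,0,0,0,30],[-4,0,0,0,0,0,30]]]';  python3 - <<'E'
from h import *
print(where())
E
```

```text
t: 21.9
eef_pos: [0.4661, 0.096, 0.0191]
ee_rot: [3.141, -0.002, -1.396]
force: [5.3, -10.6, -0.4]
width: 0.0303
gripper_force: 5.6
(21.9, array([-108.2,   66.6]), np.float64(19.1), array([ 3.141e+00, -2.000e-03, -1.396e+00]), array([  5.3, -10.6,  -0.4]))
```

```bash
python3 -m jog '[[[8,0,0,0,0,0,30],[20,0,0,0,0,0,30],[35,0,0,0,0,0,30],[35,0,-60,0,0,0,30],[35,0,-120,0,0,0,30],[42,-50,-150,0,0,-0.17,30],[42,-100,-180,0,0,-0.34,30],[42,-150,-180,0,0,-0.51,30],[42,-200,-180,0,0,-0.68,30],[42,-238,-180,0,0,-0.85,30],[42,-238,-180,0,0,-1.02,30],[42,-238,-180,0,0,-1.19,30],[42,-238,-180,0,0,-1.36,30],[42,-238,-180,0,0,-1.53,30],[42,-238,-180,0,0,-1.571,30],[42,-238,-180,0,0,-1.571,30],[42,-238,-180,0,0,-1.571,30]]]'; python3 - <<'E'
from h import *
print(where())
im,d=grab_frame('top');W=world(d,camera_params('top'))
p=incase(W[...,:2]);print('z',W[...,2][(abs(p[...,0]+.114)<.03)&(abs(p[...,1]-.134)<.03)].mean())
m=(W[...,2]>.028)&(W[...,2]<.05)&(p[...,0]<-.01)&(p[...,0]>-.155)&(p[...,1]>.0)&(p[...,1]<.185)
r=rect(p[big(m)]);print(r)
hsv=cv2.cvtColor(im,cv2.COLOR_BGR2HSV);Y=(hsv[...,1]>150)&(abs(hsv[...,0].astype(int)-28)<8)&(W[...,2]>.025)
for k in (Y&(p[...,1]>.07)&(p[...,0]<-.05), Y&(p[...,1]<-.07)&(p[...,0]<-.05)): print('yellow',rect(p[k]))
print('cell',spot_in('spare_cell','top')[:1],'trig',spot_in('trigger','top')[:1])
cv2.imwrite('pics/p4.png',cv2.resize(im[110:290,200:430],None,fx=3,fy=3))
E
```

```text
t: 24.02
eef_pos: [0.7077, 0.0969, 0.1989]
ee_rot: [-3.142, 0.0, 0.174]
force: [0.0, 0.8, -0.2]
width: 0.0304
gripper_force: 0.0
(24.025, array([129.9,  25.4]), np.float64(198.9), array([-3.142,  0.   ,  0.174]), array([ 0. ,  0.8, -0.2]))
z 0.5931098525151064
(array([-111.5,  131.2]), array([ 86.5, 107.3]), 0.002)
yellow (array([-113.6,  133.2]), array([ 72.9, 107.3]), 0.009)
yellow (array([-114.2, -135.5]), array([106.2,  72.8]), -0.009)
cell [{'uv': [245.1, 163.0], 'confidence': 0.58}] trig [{'uv': [351.5, 148.9], 'confidence': 0.77}]
```

View pics/p4.png

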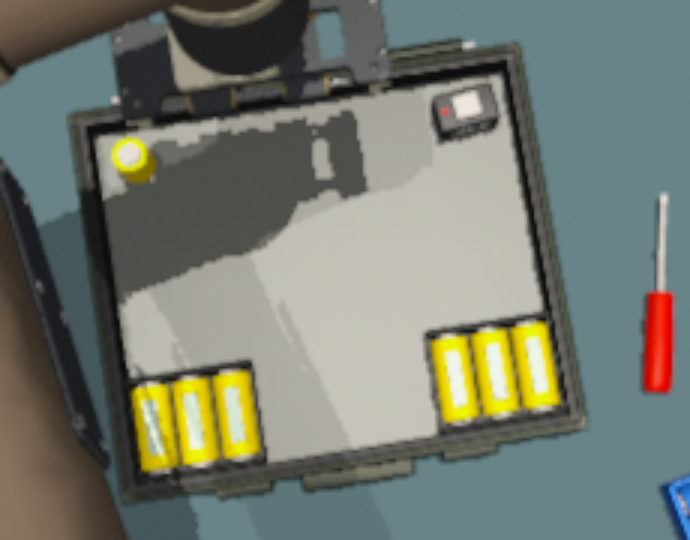

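The pack fills the near left corner (about (195,420)) and covers the patch. Its far face is at case x=-68 mm and its right face at y=78 mm, matching home within 1 mm, and it is square within 0.002 rad. The cell, trigger and screwdriver have not moved, and the hand is clear.

```bash
python3 -c "
from station import arm
print(arm.job_done())"
```

```text
the job is handed in; nothing more can be done
None
```

The yellow pack is pushed into the near left corner over the patch, within about 1 mm of home and square to the walls by the last top-camera measurement. The spare cell, trigger and screwdriver are where they were and the hand is clear. The job is handed in, but no verdict was returned.

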